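# Stow the low parts case under the bench riser

## Robot

A 7-joint arm with a two-finger parallel gripper is mounted at the origin on the work surface. World frame = base frame: x ahead of the robot, y to its left, z up, the work surface at z = 0. Lengths are in m, angles in rad, forces in N, time in s.
With the tool pointing down it reaches from about 0.425 to 0.825 m from the base axis. Payload 3.6 kg.
Tool frame: the origin (TCP) lies between the finger pads; the fingertips stand ahead of it and the grasp point (between the pads) lies 6 mm ahead of it (bot.tcp_to_tips is the z of the fingertips in the tool frame, in m); z points along the fingers, x is the direction in which the jaws open and shut, and the axes are right-handed (so a half turn about z gives the same grasp; the last joint's range is limited). The gripper opens to 93 mm and grips with 3 to 60 N. Pads are 15 mm wide; open, the fingers measure 128 mm over their backs; the gripper's body (75 mm by 188 mm) begins 65 mm behind the grasp point.
Start: joints at [1.198, 0.615, -0.013, 1.423, 0.008, 1.103, -0.04], TCP at [0.221, -0.611, 0.244] pointing down, gripper open.
Joint ranges: [-3.12, 3.12], [-0.3, 2.06], [-1.34, 1.32], [0.26, 2.42], [-1.36, 4.5], [0.01, 1.98], [-2.84, 2.84]. Speed limits (rad/s): [2.79, 2.79, 3.14, 3.14, 3.14, 3.14, 3.14].

## Interface

Orientations are given as a unit quaternion [x, y, z, w].
In Python, from plant import telemetry, eyes, bot gives the robot as it stands.
- The arm moves only by the tool step_arm, never from a script. Its argument "targets" is one flat list of numbers, 5 for each row, row after row: the closure in counts, from 0 (fully open) to 255 (shut), then the shift along the tool's x, y, z in cm, then the turn about the tool's z in degrees. In form: [gripper, dx, dy, dz, spin, gripper, dx, dy, dz, spin, ...]. A call has exactly 8 rows; each row is the pose to reach, as a shift and turn from the pose commanded when the call began, along the tool's axes at that moment; what a row does not reach only later rows make up. A row lasts 1/12 s, in which the tool goes at most 41.7 mm and 7.16 degrees, less where a joint would pass 70% of its speed; a pose out of reach is approached as far as the arm can. A call with a gripper value outside its range is refused whole. The fingers move at their own pace and stop on an object; the grip force is fixed at half the most. Time passes only in rows, so rows that repeat a pose let the fingers close, or fill a call up. It gives the time, the measured TCP pose, the force and the opening at its end, in the units of the state.
- telemetry.observe(): the state, without advancing time (a new reading comes with each control period).
- eyes.capture(name): name is "scene" or "top" or "wrist"; returns the picture (420x560x3 uint8, red, green, blue); there is no depth.
- eyes.camera_model(name): a dict with "fx", "fy", "cx", "cy" (pixels), "k1" (the pictures are not rectified: a ray, as slopes to the right and down, at radius r is drawn at 1 + k1 r^2 times it, then the intrinsics apply), "xyz" and "rotation" of the camera in the world. Camera axes: x right, y up, looking along -z (the intrinsics and any distortion apply to the point x, -y, -z); pixel columns grow to the right and rows downward; lengths in m; the calibration is good to about 2 mm. A picture is of the moment at which its call begins: read the wrist's pose just before it. camera_model takes no time and is no camera call; for the wrist camera it gives the pose at the moment of the call.
- bot.close_job(): hands the job in, once; it reports no verdict.
The state is a dict: "clock": time; "joint_pos": joint angles; "qd": joint speeds; "joint_efforts": joint torques, N m; "position": TCP position; "tool_rot": TCP orientation; "wrist_force": force on the tool from outside, world axes, zero at the start; "moment": the same for the moment, N m; "gripper_width": finger opening in m.
Only numpy, scipy, OpenCV 4.12 (cv2) and the standard library are available. Lean on these libraries where they do the work, as an engineer would, in place of code of your own. Each camera call takes 0.05 s, during which the arm holds its last target.

## Task

Of the two parts cases on the bench, take the low one, which fits under the small steel riser, and slide it lid up and tongue towards you straight in under the deck until it is fully home against the back stops, then let go of it. Leave the taller case where it stands.

Things in the scene. Friction and masses are not known exactly. Their poses are not given: they have to be found in the camera images.
- low_case_center (a point): Centre (20 mm above the bench) of the low parts case: loose lidded grey plastic box, black lid, 100 mm along its x, 120 mm along y, 40 mm high, about 0.45 kg. z up. From the middle of its -x face a stiff black pull tongue sticks out: 16 mm wide along y, 50 to 106 mm from the centre along -x, from 8 to 34 mm above the bench; pinch it from above, across y, 80 mm from the centre.
- bay_mouth (a point): Point on the bench below the middle of the deck's front edge of the fixed grey steel riser, at the mouth of the open bay. x points level into the bay, z up. Bay 150 mm wide (75 mm to either side), deck underside 52 mm and top 64 mm above the bench, two stops in its rear corners, faces 106 mm in. Deck 186 mm wide, 150 mm deep; two black bins on it begin 62 mm behind the front edge and rise to 109 mm.
- tall_case_center (a point): Centre (37.5 mm above the bench) of the tall parts case: same make, plan size (100 x 120 mm) and tongue as the low one, but 75 mm high, too tall for the bay. A bystander, to be left where it stands.
Things that resemble listed ones, but are neither listed nor needed, are in the scene too. Leave any red look-alike of the part that bears low_case_center alone. Leave any green look-alike of the part that bears bay_mouth alone.

How it is judged:
At the end, for the whole second after the job is handed in: The low case rests flat and lid up on the bench inside the bay under the deck, within 15 mm of being fully home against the back stops, within 20 mm of the bay's middle and 11 degrees of straight, tongue outwards, released and at rest (x of low_case_center in the frame of bay_mouth between 0.041 and 0.07 m and y of low_case_center in the frame of bay_mouth between -0.02 and 0.02 m and height (world z) of low_case_center below 0.026 m and angle between low_case_center's own z axis and vertical below 0.1 rad and z of low_case_center in the frame of bay_mouth above 0.014 m and angle between the x axis of low_case_center and the x axis of bay_mouth, either way round below 0.2 rad and linear speed of low_case below 0.02 m/s); the robot touches nothing.
It fails at once if the tall case is moved by more than 30 mm (distance of tall_case_center from where it was at the start of the episode above 0.03 m).
It also fails if it takes over 43 s, if anything falls off the work surface, if the arm or the gripper's body presses on something with over 40 N, if the wrist force passes 120 N, or if a joint passes its speed limit or range.

## Working session

There is one attempt and no reset: what is moved stays moved. The work goes in short steps, Python scripts to look and compute and a tool call to move; the robot and the scene stay as the last step left them, time stands still between calls to the robot, and variables do not carry over. Pictures are saved under pics/ and viewed, and the job is handed in when it is done.

Besides the shell and the picture viewer there is one more tool, called after "Emit:" as name(argument=value, ...) on one line, values as JSON. step_arm: Moves the arm, as the interface text tells. Its arguments: {"type":"object","properties":{"targets":{"type":"array"}},"required":["targets"]}

```bash
mkdir -p pics; ls; python3 - <<'E'
from plant import telemetry, eyes, bot
import cv2
s=telemetry.observe();print({k:s[k] for k in('clock','position','tool_rot','gripper_width','wrist_force')},bot.tcp_to_tips)
for n in("scene","top"):
    cv2.imwrite(f"pics/{n}0.png",eyes.capture(n)[:,:,::-1]); print(eyes.camera_model(n))
E
```

```text
pics
{'clock': 0.0, 'position': array([ 0.22068437, -0.6106119 ,  0.2424843 ]), 'tool_rot': array([ 8.18523971e-01, -5.74470943e-01, -1.06429810e-03, -7.15236037e-04]), 'gripper_width': 0.09291508168625189, 'wrist_force': array([-0.16425035, -0.23884802,  0.52884874])} 0.025
{'fx': 441.8498590381196, 'fy': 441.8498590381196, 'cx': 278.9762143002462, 'cy': 208.81763791634876, 'k1': 0.04444276793079742, 'xyz': array([ 1.12286082, -0.21305379,  0.72187101]), 'rotation': array([0.33097353, 0.23700216, 0.53683965, 0.73897882])}
{'fx': 382.52157230742336, 'fy': 382.52157230742336, 'cx': 284.182622185678, 'cy': 207.7621740020906, 'k1': -0.0012129922551998352, 'xyz': array([0.29031497, 0.00750086, 0.95597654]), 'rotation': array([ 0.04640714, -0.0503051 , -0.70190112,  0.70897855])}
```

View pics/scene0.png

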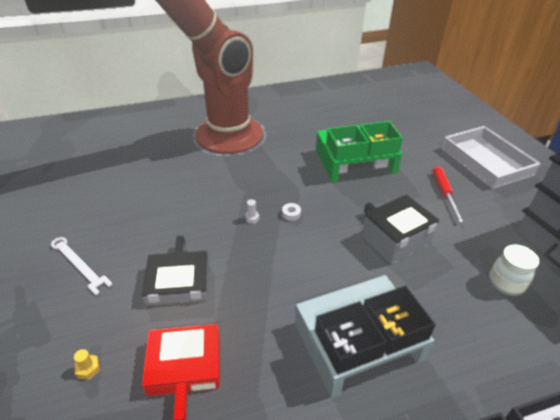

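View pics/top0.png

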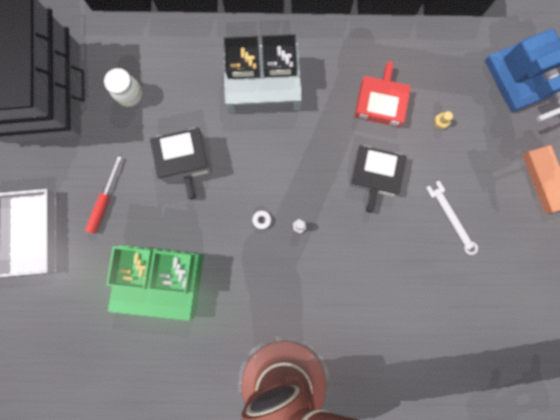

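The scene view shows the low case at (175,275) and the tall one at (400,225). In the top view they are at (378,170) and (180,153). The riser is at (262,70), with its mouth facing the robot.

```bash
cat >h.py <<'E'
import numpy as np, cv2
from scipy.spatial.transform import Rotation as R
from plant import telemetry, eyes, bot
def ray(m,uv):
    uv=np.atleast_2d(np.array(uv,float)); d=np.c_[(uv[:,0]-m['cx'])/m['fx'],(uv[:,1]-m['cy'])/m['fy']]
    s=d.copy()
    for _ in range(20): s=d/(1+m['k1']*(s**2).sum(1,keepdims=True))
    return R.from_quat(m['rotation']).apply(np.c_[s[:,0],-s[:,1],-np.ones(len(s))])
def plane(m,uv,z):
    r=ray(m,uv); o=np.array(m['xyz']); return o+r*((z-o[2])/r[:,2])[:,None]
def proj(m,P):
    p=R.from_quat(m['rotation']).inv().apply(np.atleast_2d(P)-m['xyz']); s=np.c_[p[:,0]/-p[:,2],-p[:,1]/-p[:,2]]
    s=s*(1+m['k1']*(s**2).sum(1,keepdims=True)); return s*[m['fx'],m['fy']]+[m['cx'],m['cy']]
E
python3 - <<'E'
import cv2
t=cv2.imread('pics/top0.png')
a=cv2.resize(t[130:225,340:420],None,fx=5,fy=5,interpolation=cv2.INTER_CUBIC)
b=cv2.resize(t[20:115,210:310],None,fx=5,fy=5,interpolation=cv2.INTER_CUBIC)[:475,:500]
b=b[:, :400] if False else b
import numpy as np
cv2.imwrite('pics/za.png',a);cv2.imwrite('pics/zb.png',b)
E
```

```text
(no output)
```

View pics/za.png

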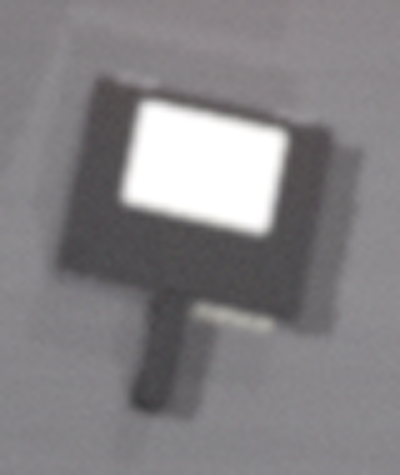

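View pics/zb.png

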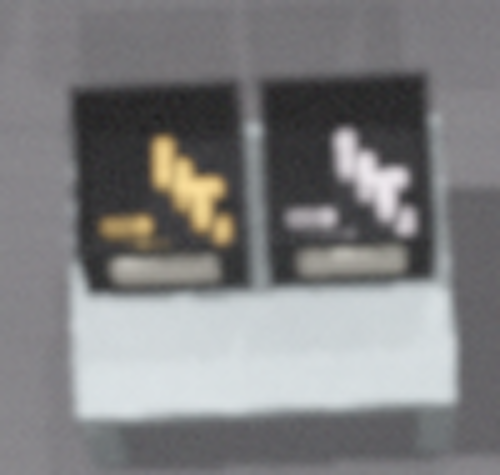

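```bash
python3 - <<'E'
from h import *
m=eyes.camera_model('top'); ms=eyes.camera_model('scene')
f=lambda pts,ox,oy:(np.array(pts)-2)/5+[ox,oy]
c=plane(m,f([(100,78),(330,125),(300,322),(60,270)],340,130),.04)
print('case',c.round(4),[np.linalg.norm(c[i]-c[(i+1)%4]).round(4) for i in range(4)]);
print('ctr',c.mean(0).round(4),'yaw',np.degrees(np.arctan2(*((c[0]+c[1]-c[2]-c[3])[[1,0]]))),np.degrees(np.arctan2(*((c[0]+c[3]-c[1]-c[2])[[0,1]]*[-1,1]))))
t=plane(m,f([(150,408)],340,130),.034);print('tip',t)
# label
# deck
d=plane(m,f([(78,418),(456,402)],210,20),.056);print('deck front',d.round(4),np.linalg.norm(d[0]-d[1]),d.mean(0),'into yaw',np.degrees(np.arctan2(*((d[0]-d[1])[[0,1]]*[-1,1]))))
# tall
img=cv2.imread('pics/scene0.png');
cc=c.mean(0)
a=cv2.resize(img[220:320,130:230],None,fx=5,fy=5,interpolation=cv2.INTER_CUBIC)
b=cv2.resize(img[265:400,285:445],None,fx=4,fy=4,interpolation=cv2.INTER_CUBIC)
for P in proj(ms,c): cv2.circle(a,tuple(int(v) for v in (P-[130,220])*5+2),4,(0,0,255),1)
for P in proj(ms,plane(m,f([(78,418),(456,402)],210,20),.056)): cv2.circle(b,tuple(int(v) for v in (P-[285,265])*4+2),4,(0,0,255),1)
cv2.imwrite('pics/sa.png',a);cv2.imwrite('pics/sb.png',b)
E
```

```text
case [[ 0.5748 -0.1822  0.04  ]
 [ 0.5522 -0.2955  0.04  ]
 [ 0.4533 -0.2776  0.04  ]
 [ 0.4778 -0.161   0.04  ]] [np.float64(0.1156), np.float64(0.1005), np.float64(0.1192), np.float64(0.0994)]
ctr [ 0.5145 -0.2291  0.04  ] yaw -11.315628103143196 -11.59243508760176
tip [[ 0.41106306 -0.20492452  0.034     ]]
deck front [[ 0.673   0.1511  0.056 ]
 [ 0.6836 -0.0354  0.056 ]] 0.1867208868031152 [0.67831316 0.05784709 0.056     ] into yaw 3.2468743228384227
```

View pics/sa.png

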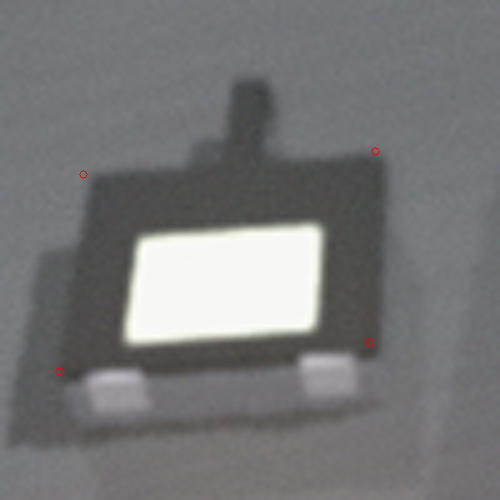

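View pics/sb.png

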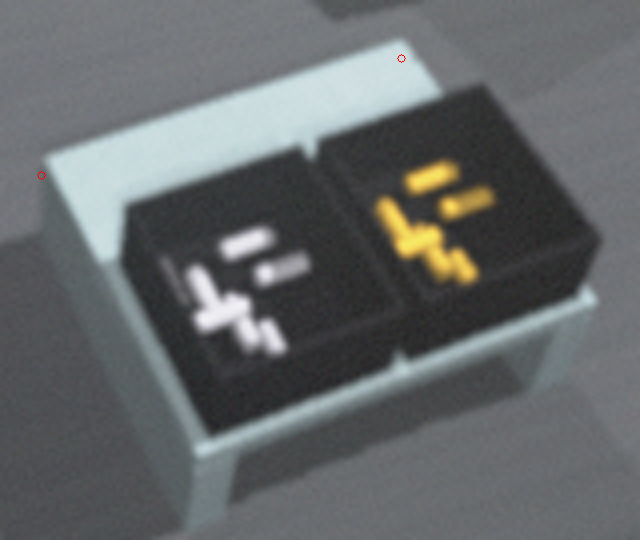

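```bash
python3 - <<'E'
from h import *
ms=eyes.camera_model('scene')
d=plane(ms,(np.array([(43,160),(404,40),(596,296),(197,450)])-1.5)/4+[285,265],.064);print(d.round(4),[np.linalg.norm(d[i]-d[(i+1)%4]).round(4) for i in range(4)],d[:2].mean(0)); v=d[1]-d[0];print(np.degrees(np.arctan2(-v[0],v[1])))
c=plane(ms,(np.array([(92,174),(386,156),(378,358),(62,374)])-2)/5+[130,220],.04);print(c.round(4),c.mean(0),[np.linalg.norm(c[i]-c[(i+1)%4]).round(4) for i in range(4)])
v=c[2]+c[3]-c[0]-c[1];print(np.degrees(np.arctan2(v[1],v[0])))
E
```

```text
[[ 0.6815 -0.0341  0.064 ]
 [ 0.6692  0.1531  0.064 ]
 [ 0.8157  0.1629  0.064 ]
 [ 0.8273 -0.0227  0.064 ]] [np.float64(0.1876), np.float64(0.1469), np.float64(0.186), np.float64(0.1463)] [0.67533964 0.05954877 0.064     ]
3.7545709252141863
[[ 0.4541 -0.2741  0.04  ]
 [ 0.4815 -0.1575  0.04  ]
 [ 0.5833 -0.1806  0.04  ]
 [ 0.5536 -0.2948  0.04  ]] [ 0.51811685 -0.2267478   0.04      ] [np.float64(0.1198), np.float64(0.1044), np.float64(0.118), np.float64(0.1017)]
-12.302599736222914
```

```bash
cat >>h.py <<'E'
def move(p,yaw):
    "shift (cm) and spin (deg) to bring TCP to p with tool x at world yaw (deg)"
    s=telemetry.observe(); r=R.from_quat(s['tool_rot']); x=r.apply([1,0,0])
    y0=np.degrees(np.arctan2(x[1],x[0])); sp=-((yaw-y0+90)%180-90)
    print('t',round(s['clock'],2),'pos',s['position'].round(4),'yaw',round(y0,1),'w',round(s['gripper_width'],4),'F',s['wrist_force'].round(1),'tilt',r.apply([0,0,1]).round(3))
    print('shift cm',(r.inv().apply(np.array(p)-s['position'])*100).round(2),'spin',sp.round(1))
E
python3 - <<'E'
from h import *
m=eyes.camera_model('top')
print(plane(m,[(262,219),(300,226)],0.01).round(3))
print('tall',plane(m,[(151,140),(199,130),(209,165),(160,178),(193,197)],.075).round(3))
move([.438,-.211,.13],-102)
E
```

```text
[[ 0.392  0.058  0.01 ]
 [ 0.375 -0.037  0.01 ]]
tall [[0.571 0.321 0.075]
 [0.597 0.208 0.075]
 [0.512 0.182 0.075]
 [0.479 0.295 0.075]
 [0.435 0.216 0.075]]
t 0.1 pos [ 0.2207 -0.6107  0.2426] yaw -70.1 w 0.0931 F [-0.1  0.1 -0.3] tilt [-0.001  0.002 -1.   ]
shift cm [-30.17 -34.02  11.33] spin 31.9
```

Emit:
step_arm(targets=[0,-2,-2.5,0.8,4,0,-5,-5.5,1.8,8,0,-8,-9,3,12,0,-11,-12.5,4.2,16,0,-14,-16,5.3,20,0,-17,-19.5,6.4,24,0,-20,-23,7.5,28,0,-22,-25,8,32])

```text
clock: 0.77
position: [0.3737, -0.3332, 0.1667]
tool_rot: [-0.627, 0.779, 0.0, 0.0]
wrist_force: [0.4, 0.6, -0.4]
gripper_width: 0.0932
```

```bash
python3 - <<'E'
from h import *
move([.438,-.211,.15],-102)
E
```

```text
t 0.77 pos [ 0.3737 -0.3332  0.1667] yaw -102.3 w 0.0932 F [ 0.4  0.6 -0.4] tilt [-0.  0. -1.]
shift cm [-13.31  -3.67   1.67] spin -0.3
```

Emit:
step_arm(targets=[0,-2,-0.6,0.2,0,0,-4.5,-1.2,0.5,0,0,-7,-1.9,0.8,0,0,-9.5,-2.6,1.2,0,0,-11.5,-3.2,1.5,0,0,-13,-3.6,1.7,0,0,-13.3,-3.7,1.7,0,0,-13.3,-3.7,1.7,0])

```text
clock: 1.43
position: [0.4376, -0.2118, 0.1501]
tool_rot: [-0.63, 0.777, 0.0, -0.0]
wrist_force: [-0.3, 0.2, 0.7]
gripper_width: 0.0929
```

```bash
python3 - <<'E'
from h import *
move([.438,-.211,.15],-102)
m=eyes.camera_model('wrist'); im=eyes.capture('wrist')[:,:,::-1].copy()
cv2.imwrite('pics/w1.png',im); print(m)
print(proj(m,[[.438,-.211,.034],[.412,-.206,.034],[.467,-.218,.04],[.4545,-.275,.04],[.48,-.159,.04]]).round())
E
```

```text
t 1.43 pos [ 0.4376 -0.2118  0.1501] yaw -102.0 w 0.0929 F [-0.3  0.2  0.7] tilt [-0.001  0.001 -1.   ]
shift cm [-0.08 -0.02  0.01] spin 0.0
{'fx': 354.61129255645284, 'fy': 354.61129255645284, 'cx': 275.32353729952445, 'cy': 206.71222165779577, 'k1': -0.009866749018850499, 'xyz': array([ 0.51036308, -0.22785317,  0.29120578]), 'rotation': array([ 0.08688294, -0.10662326,  0.76937304, -0.62381725])}
[[273. 209.]
 [274. 241.]
 [274. 171.]
 [356. 171.]
 [190. 170.]]
```

View pics/w1.png

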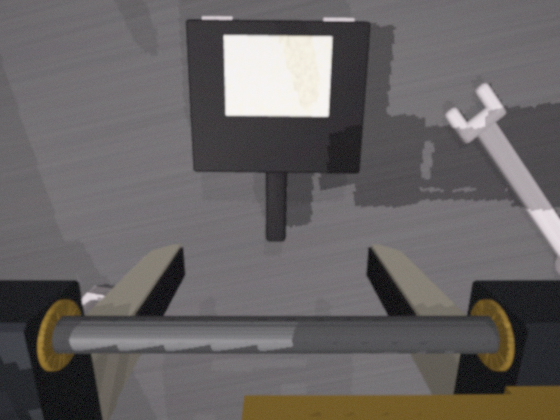

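The tongue shows at (276,171) to (276,240), about 1.5 mm from where I predicted. Next I descend and grasp.

Emit:
step_arm(targets=[0,0,0,2,0,0,0,0,4.5,0,0,0,0,7,0,0,0,0,9,0,0,0,0,10.5,0,0,0,0,11.5,0,0,0,0,12,0,0,0,0,12,0])

```text
clock: 2.15
position: [0.4365, -0.2137, 0.0298]
tool_rot: [-0.628, 0.778, 0.0, -0.001]
wrist_force: [-0.2, 0.2, -0.6]
gripper_width: 0.0932
```

Emit:
step_arm(targets=[255,0,0,0,0,255,0,0,0,0,255,0,0,0,0,255,0,0,0,0,255,0,0,0,0,255,0,0,0,0,255,0,0,0,0,255,0,0,0,0])

```text
clock: 2.82
position: [0.4373, -0.2127, 0.0304]
tool_rot: [-0.629, 0.778, -0.0, 0.0]
wrist_force: [0.3, 0.5, 0.1]
gripper_width: 0.0441
```

```bash
python3 - <<'E'
from h import *
b=np.radians(3.5); M=np.array([.677,.0587]); X=np.array([np.cos(b),np.sin(b)])
pre=M+X*(-.075-.08); 
print('pre',pre,'end',M+X*(.054-.08))
move([*pre,.030],-86.5)
E
```

```text
pre [0.52228911 0.04923748] end [0.6510485  0.05711274]
t 2.82 pos [ 0.4373 -0.2127  0.0304] yaw -102.1 w 0.0441 F [0.3 0.5 0.1] tilt [ 0. -0. -1.]
shift cm [-27.4   -2.81   0.05] spin -15.6
```

Still closing.

Emit:
step_arm(targets=[255,0,0,0,0,255,0,0,0,0,255,0,0,0,0,255,0,0,0,0,255,0,0,0,0,255,0,0,0,0,255,0,0,0,0,255,0,0,0,0])

```text
clock: 3.48
position: [0.4372, -0.2126, 0.0303]
tool_rot: [-0.628, 0.778, 0.0, 0.0]
wrist_force: [1.0, 0.6, 0.2]
gripper_width: 0.0158
```

Emit:
step_arm(targets=[255,-0.5,0,0,-0.5,255,-1.5,-0.1,0,-1,255,-2.6,-0.2,0,-2,255,-3.7,-0.3,0,-3,255,-4.8,-0.4,0,-4,255,-5.9,-0.6,0,-4.5,255,-7,-0.7,0,-5,255,-8,-0.8,0,-5.5])

```text
clock: 4.15
position: [0.4624, -0.1345, 0.0303]
tool_rot: [-0.666, 0.746, 0.0, 0.0]
wrist_force: [-0.4, -2.7, -1.7]
gripper_width: 0.0158
```

```bash
python3 - <<'E'
from h import *
move([.5223,.0492,.030],-86.5)
m=eyes.camera_model('wrist');cv2.imwrite('pics/w2.png',eyes.capture('wrist')[:,:,::-1])
E
```

```text
t 4.15 pos [ 0.4624 -0.1345  0.0303] yaw -96.5 w 0.0158 F [-0.4 -2.7 -1.7] tilt [-0.  0. -1.]
shift cm [-18.93  -3.88   0.04] spin -10.0
```

View pics/w2.png

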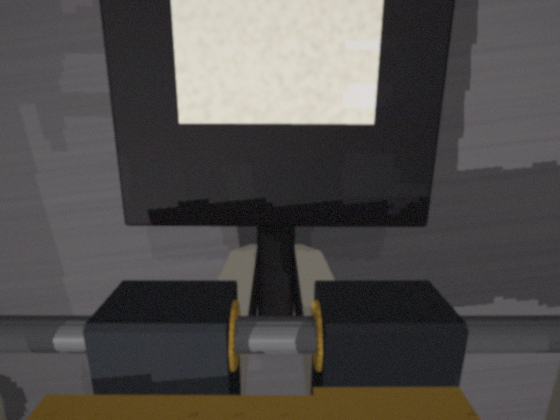

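The case is square in the jaws: its front edge is level at row 225 and the tongue is centred at column 276. I carry on.

Emit:
step_arm(targets=[255,-0.6,-0.1,0,-0.5,255,-1.8,-0.3,0,-1.5,255,-3.1,-0.6,0,-3,255,-4.5,-0.9,0,-4.5,255,-5.9,-1.2,0,-6,255,-7.3,-1.5,0,-7.5,255,-8.6,-1.8,0,-9,255,-9.8,-2,0,-10])

```text
clock: 4.87
position: [0.4932, -0.0408, 0.0303]
tool_rot: [0.728, -0.686, 0.0, 0.0]
wrist_force: [-1.1, -2.3, -1.5]
gripper_width: 0.0154
```

```bash
python3 - <<'E'
from h import *
move([.5223,.0492,.030],-86.5)
E
```

```text
t 4.87 pos [ 0.4932 -0.0408  0.0303] yaw -86.6 w 0.0154 F [-1.1 -2.3 -1.5] tilt [-0. -0. -1.]
shift cm [-8.81 -3.44  0.03] spin -0.1
```

Emit:
step_arm(targets=[255,-0.8,-0.4,0,0,255,-2.2,-0.9,0,0,255,-3.7,-1.4,0,0,255,-5.2,-2,0,0,255,-6.7,-2.6,0,0,255,-8,-3.1,0,0,255,-8.8,-3.4,0,0,255,-8.8,-3.4,0,0])

```text
clock: 5.53
position: [0.5223, 0.0515, 0.0303]
tool_rot: [0.729, -0.684, -0.0, -0.001]
wrist_force: [0.3, 2.9, -0.4]
gripper_width: 0.0159
```

```bash
python3 - <<'E'
from h import *
move([.5223,.0492,.030],-86.5)
for n in('wrist','top','scene'): cv2.imwrite(f'pics/{n}3.png',eyes.capture(n)[:,:,::-1])
t=cv2.imread('pics/top3.png')
cv2.imwrite('pics/zt3.png',cv2.resize(t[20:200,200:340],None,fx=3,fy=3,interpolation=cv2.INTER_CUBIC))
s=cv2.imread('pics/scene3.png')
cv2.imwrite('pics/zs3.png',cv2.resize(s[180:400,220:460],None,fx=2.5,fy=2.5,interpolation=cv2.INTER_CUBIC))
E
```

```text
t 5.53 pos [0.5223 0.0515 0.0303] yaw -86.4 w 0.0159 F [ 0.3  2.9 -0.4] tilt [ 0.001  0.002 -1.   ]
shift cm [0.23 0.02 0.03] spin 0.1
```

View pics/wrist3.png

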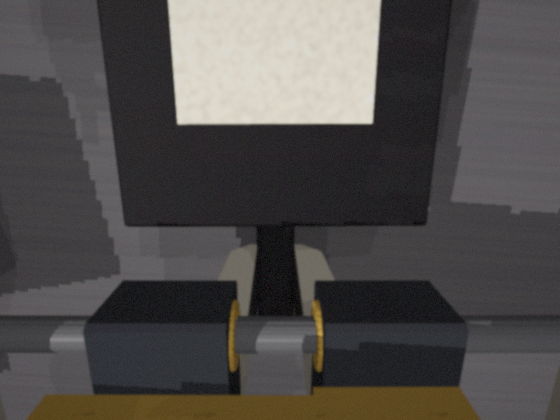

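View pics/zt3.png

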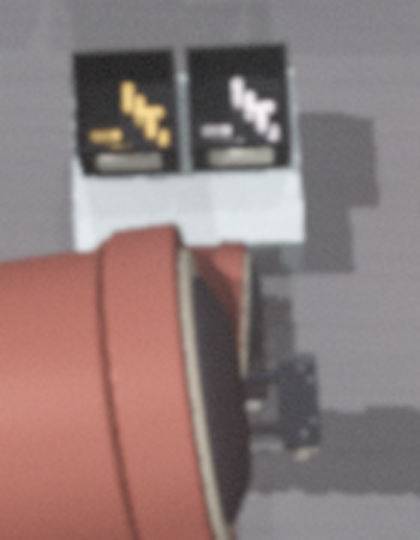

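View pics/zs3.png

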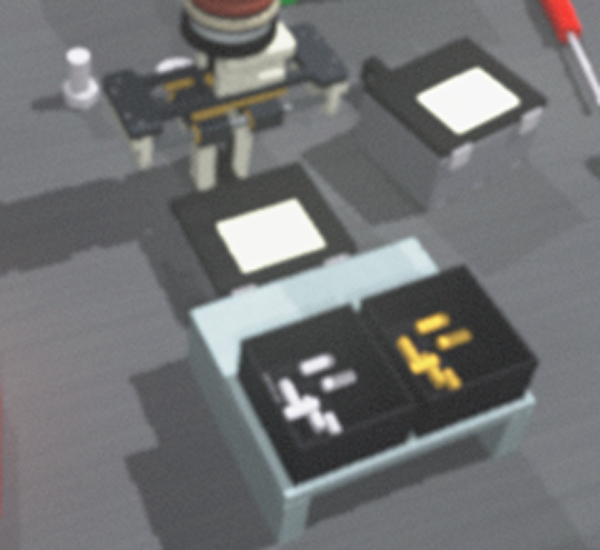

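The case is lined up: square in the wrist view and centred in front of the mouth in the scene view. I slide it in slowly, watching the force.

Emit:
step_arm(targets=[255,0.1,-0.5,0,0,255,0.2,-1.5,0,0,255,0.2,-2.5,0,0,255,0.2,-3.5,0,0,255,0.2,-4.5,0,0,255,0.2,-5.5,0,0,255,0.2,-6.3,0,0,255,0.2,-6.5,0,0])

```text
clock: 6.35
position: [0.5871, 0.0491, 0.0302]
tool_rot: [0.727, -0.687, -0.0, 0.0]
wrist_force: [-3.0, -0.2, 3.6]
gripper_width: 0.0156
```

```bash
python3 - <<'E'
from h import *
move([.651,.0571,.030],-86.5)
cv2.imwrite('pics/w4.png',eyes.capture('wrist')[:,:,::-1])
E
```

```text
t 6.35 pos [0.5871 0.0491 0.0302] yaw -86.7 w 0.0156 F [-3.  -0.2  3.6] tilt [-0.001 -0.001 -1.   ]
shift cm [-0.43 -6.43  0.02] spin -0.2
```

View pics/w4.png

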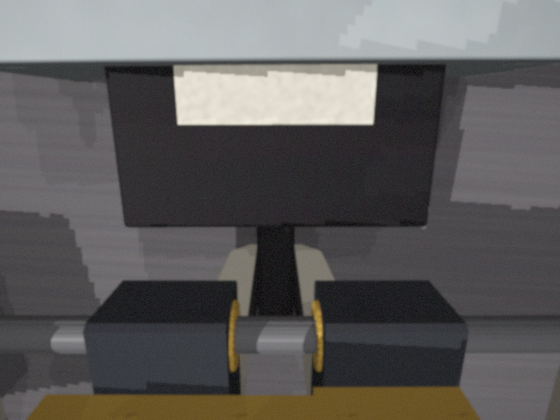

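Emit:
step_arm(targets=[255,0,-0.5,0,0,255,-0.1,-1.4,0,0,255,-0.2,-2.4,0,0,255,-0.3,-3.4,0,0,255,-0.3,-4.3,0,0,255,-0.3,-5,0,0,255,-0.3,-5.4,0,0,255,-0.3,-5.6,0,0])

```text
clock: 7.07
position: [0.6421, 0.0566, 0.0302]
tool_rot: [0.728, -0.686, -0.001, 0.001]
wrist_force: [-4.7, -0.8, 5.4]
gripper_width: 0.0158
```

```bash
python3 - <<'E'
from h import *
move([.651,.0571,.030],-86.5)
m=eyes.camera_model('wrist');im=eyes.capture('wrist')[:,:,::-1];cv2.imwrite('pics/w5.png',im)
import json;json.dump({k:(v.tolist() if hasattr(v,'tolist') else v) for k,v in m.items()},open('w5.json','w'))
E
```

```text
t 7.07 pos [0.6421 0.0566 0.0302] yaw -86.6 w 0.0158 F [-4.7 -0.8  5.4] tilt [-0.002 -0.    -1.   ]
shift cm [-0.   -0.89  0.02] spin -0.1
```

View pics/w5.png

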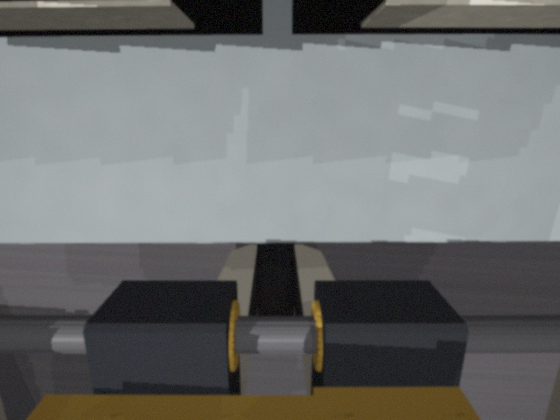

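```bash
python3 - <<'E'
from h import *
import json; m=json.load(open('w5.json'))
for z in(.052,.064): print(z,plane(m,[(230,242),(420,241)],z).round(4))
print('case front edge ref at 3:',)
E
```

```text
0.052 [[0.6685 0.074  0.052 ]
 [0.6729 0.0056 0.052 ]]
0.064 [[0.6733 0.0726 0.064 ]
 [0.6773 0.0112 0.064 ]]
case front edge ref at 3:
```

```bash
python3 - <<'E'
from h import *
import json; m=json.load(open('w5.json'))
X=np.array([np.cos(np.radians(3.5)),np.sin(np.radians(3.5))])
f=plane(m,[(276,225)],.04)[0,:2]; e=plane(m,[(276,242)],.064)[0,:2]
print(f,e,'centre bay x',(f-e)@X+.05, 'tcp-based',(np.array([.6421,.0566])-e)@X+.08)
E
```

```text
[0.6718353  0.05754488] [0.67420809 0.0577616 ] centre bay x 0.047618399434648906 tcp-based 0.047880882223660215
```

The case centre is now about 48 mm in, and home is 56 mm. I press gently on to the stops.

Emit:
step_arm(targets=[255,0,-0.1,0,0,255,0,-0.2,0,0,255,0,-0.3,0,0,255,0,-0.4,0,0,255,0,-0.5,0,0,255,0,-0.6,0,0,255,0,-0.7,0,0,255,0,-0.7,0,0])

```text
clock: 7.78
position: [0.6501, 0.0572, 0.0302]
tool_rot: [0.728, -0.686, 0.0, -0.0]
wrist_force: [-3.6, -0.1, 2.3]
gripper_width: 0.0159
```

Emit:
step_arm(targets=[255,0,-0.05,0,0,255,0,-0.1,0,0,255,0,-0.15,0,0,255,0,-0.2,0,0,255,0,-0.25,0,0,255,0,-0.3,0,0,255,0,-0.3,0,0,255,0,-0.3,0,0])

```text
clock: 8.45
position: [0.6512, 0.0573, 0.0303]
tool_rot: [0.728, -0.686, -0.001, 0.001]
wrist_force: [-6.0, -0.7, 3.4]
gripper_width: 0.0158
```

Emit:
step_arm(targets=[255,0,-0.05,0,0,255,0,-0.1,0,0,255,0,-0.15,0,0,255,0,-0.2,0,0,255,0,-0.2,0,0,255,0,-0.2,0,0,255,0,-0.2,0,0,255,0,-0.2,0,0])

```text
clock: 9.12
position: [0.6513, 0.0572, 0.0303]
tool_rot: [0.728, -0.686, -0.003, 0.003]
wrist_force: [-10.4, -1.0, 6.8]
gripper_width: 0.0158
```

```bash
python3 - <<'E'
from h import *
move([.651,.0571,.030],-86.5)
m=eyes.camera_model('wrist');im=eyes.capture('wrist')[:,:,::-1];cv2.imwrite('pics/w6.png',im)
for u in range(100,460,60):
    print(u,im[225:290,u].sum(1).tolist()[::2]) if u in(220,) else None
E
```

```text
t 9.12 pos [0.6513 0.0572 0.0303] yaw -86.6 w 0.0158 F [-10.4  -1.    6.8] tilt [-0.007 -0.    -1.   ]
shift cm [0.01 0.03 0.03] spin -0.1
220 [503, 502, 503, 508, 508, 500, 497, 511, 508, 507, 508, 504, 503, 473, 364, 346, 337, 353, 343, 341, 347, 347, 282, 263, 263, 276, 286, 263, 131, 88, 101, 86, 68]
```

View pics/w6.png

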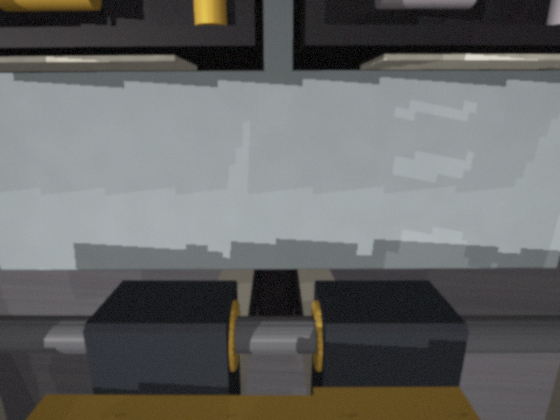

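The TCP has stopped at 0.651 m while the force rose to 10 N, so the case is on the stops. I ease the pressure, open and retreat.

Emit:
step_arm(targets=[255,0,0.1,0,0,255,0,0.2,0,0,255,0,0.3,0,0,120,0,0.3,0,0,120,0,0.3,0,0,120,0,0.3,0,0,120,0,0.3,0,0,120,0,0.3,0,0])

```text
clock: 9.83
position: [0.6525, 0.0573, 0.0305]
tool_rot: [0.728, -0.686, 0.001, -0.001]
wrist_force: [1.0, 0.1, -0.3]
gripper_width: 0.045
```

Emit:
step_arm(targets=[120,0,0,0,0,120,0,0,0,0,120,0,0,0,0,120,0,0,-0.3,0,120,0,0,-1,0,120,0,0,-2,0,120,0,0,-3.5,0,120,0,0,-5,0])

```text
clock: 10.5
position: [0.6516, 0.0573, 0.0817]
tool_rot: [0.728, -0.686, 0.0, -0.0]
wrist_force: [0.4, -0.6, 0.9]
gripper_width: 0.0491
```

```bash
python3 - <<'E'
from h import *
move([.60,.0571,.20],-86.5)
cv2.imwrite('pics/w7.png',eyes.capture('wrist')[:,:,::-1])
E
```

```text
t 10.5 pos [0.6516 0.0573 0.0817] yaw -86.6 w 0.0491 F [ 0.4 -0.6  0.9] tilt [ 0.  0. -1.]
shift cm [ -0.29   5.15 -11.83] spin -0.1
```

View pics/w7.png

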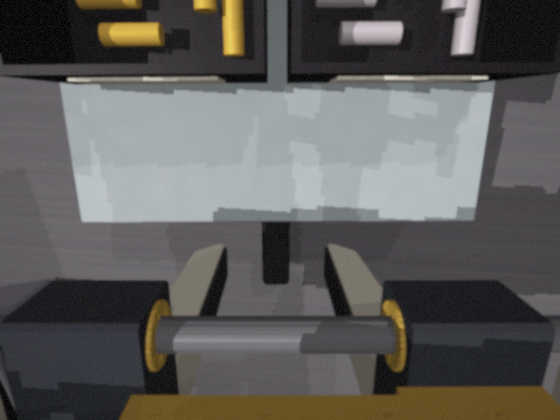

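Released. The tongue is straight at column 276, and the deck spans columns 80 to 474 (middle 277). I back off and do the final check.

Emit:
step_arm(targets=[120,0,0,-1.5,0,120,0,0.5,-3.5,0,120,0,1,-6,0,120,0,2,-8,0,120,0,3,-10,0,120,0,4,-11.5,0,120,0,5,-12,0,120,0,5,-12,0])

```text
clock: 11.22
position: [0.6008, 0.0542, 0.2023]
tool_rot: [0.728, -0.686, 0.001, -0.001]
wrist_force: [-0.0, -0.6, 0.9]
gripper_width: 0.0493
```

```bash
python3 - <<'E'
from h import *
move([.60,.0571,.20],-86.5)
m=eyes.camera_model('wrist');cv2.imwrite('pics/w8.png',eyes.capture('wrist')[:,:,::-1])
import json;json.dump({k:(v.tolist() if hasattr(v,'tolist') else v) for k,v in m.items()},open('w8.json','w'))
cv2.imwrite('pics/s8.png',eyes.capture('scene')[:,:,::-1])
E
```

```text
t 11.22 pos [0.6008 0.0542 0.2023] yaw -86.6 w 0.0493 F [-0.  -0.6  0.9] tilt [ 0.002  0.001 -1.   ]
shift cm [-0.29  0.06  0.23] spin -0.1
```

View pics/w8.png

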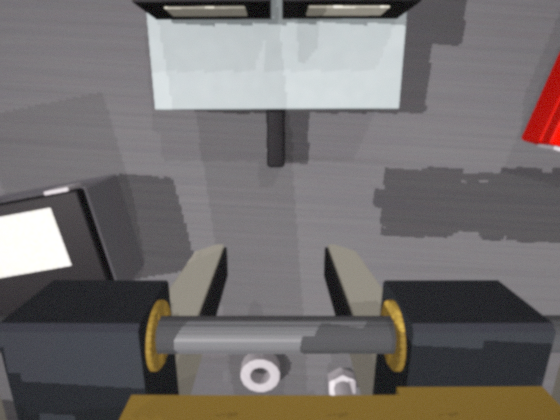

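View pics/s8.png

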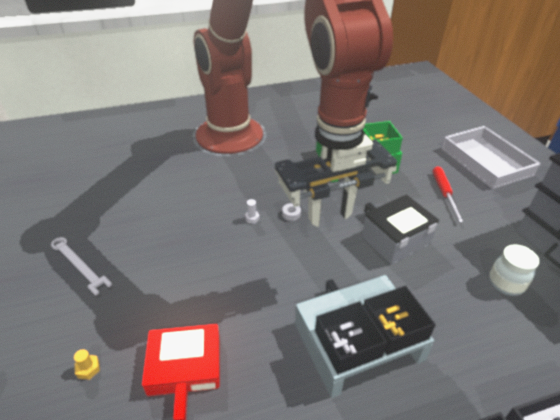

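```bash
python3 - <<'E'
from h import *
import json; m=json.load(open('w8.json'))
a,b=plane(m,[(155,109),(401,108)],.064)[:,:2]; mid=(a+b)/2; Y=(a-b)/np.linalg.norm(a-b); X=np.array([Y[1],-Y[0]])
tip=plane(m,[(276,166)],.034)[0,:2]; base=plane(m,[(276,112)],.034)[0,:2]
print('width',np.linalg.norm(a-b),'tip bay x,y',(tip-mid)@X,(tip-mid)@Y,'centre x',(tip-mid)@X+.106,'ang',np.degrees(np.arctan2((base-tip)@Y,(base-tip)@X)))
bot.close_job()
E
```

```text
width 0.1873029347770965 tip bay x,y -0.04891874015055738 0.0016090597869640798 centre x 0.057081259849442616 ang -0.197818221953605
the job is handed in; nothing more can be done
```

I pinched the low case by its tongue, slid it along the bench and squarely into the bay, and pushed it onto the back stops. There the tool stopped moving and the wrist force rose to about 10 N. I then eased off, opened the gripper, backed away and handed the job in at about 11 s of the 43 s allowed.

My last wrist-camera check, after release, put the case centre at these values in the bay frame:

| Measure | Found | Allowed |
|---|---|---|
| Distance in | 57 mm (nominal home 56 mm) | 41–70 mm |
| Sideways offset | 2 mm | within 20 mm |
| Angle off straight | under 1° | about 11° |

The same check measured the deck as 187 mm wide, against the given 186 mm. The 1 mm past nominal home is within the camera calibration error. The gripper was clear of everything, and the tall case looked unmoved in the scene view, though I did not measure it again. None of the final checks failed or disagreed. Earlier, the two fixed cameras differed by about 3 mm on where the case and riser were.

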